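Unlock and draw the slide cassette from the scanner dock

TASK

Press the dock's spring pedal right down to its stop so that it throws the lock fork open, then pinch the two side catches of the docked slide cassette together and lift it out, level. Finish while still holding it by the pinched catches, steady, with its underside at least 13 cm above the bench top. Leave the spare cassette and the other things on the bench where they stand.

Things in the scene. Friction and masses are not known exactly. Their poses are not given: they have to be found in the camera images.
- dock: Slide scanner's loading dock, fixed to the bench: base plate 278 x 150 mm, 12 mm thick. Origin: on the bench top under the well's centre. Its x axis runs from the pedal (-x, nearer the robot) through the well to a low white housing (67 to 145 mm along +x, 58 mm high). Each side of the well, at x = 28 to 40 mm, |y| < 16 mm, a cheek 50 mm high whose lip holds the hooks; guides up to 40 mm high.
- pedal (a joint): Angle of the dock's steel pedal (rad): 0 at rest, sloping up towards the robot side; 0.5 at its stop, lying flat. Plate 50 mm wide, 76 mm long, hinged along the dock's y axis at dock x = -60 mm, 16 mm above the bench. It springs back when let go: 4 N on the pad starts it, 9 N holds it at the stop.
- pedal_pad (a point): Point to press, on the top of the pedal's rubber pad, 60 mm from the hinge on the pedal's centre line; about 48 mm above the bench at rest, and 29 mm lower and 6 mm farther from the well when the pedal is at its stop (it turns with the pedal).
- keeper (a joint): Travel (m) of the dark steel lock fork, lying flat 33 to 39 mm above the bench between pedal hinge and well. 0 to 0.002 = locked: its two prongs cover the cassette's toes by 6 to 8 mm. A post on the pedal pushes it away from the cassette, to about 0.012 with the pedal at its stop, and it stays there when the pedal rises. Above 0.009 = clear.
- cassette: White slide cassette in the dock's well, about 0.24 kg: body 30 x 84 x 68 mm (x, y, z), two small toes at the foot of its -x side, which is open and shows glass slides. 1.5 mm play in the well. Origin: centre of its underside, 12 mm above the bench when docked; axes as the dock's. A like cassette stands loose beside the dock.
- catch_a (a joint): How far (m) the cassette's catch on its -x side (pedal side) is pressed in: 0 = out, 0.007 = fully in. A grey upright spring tab that stands above the body, with a hook at its foot that holds the cassette down under the dock's lip; clear of the lip from 0.0045 on. 2.4 N starts it, 5.2 N holds it fully in.
- catch_b (a joint): The same for the like catch on the +x side; it is pressed in the opposite direction.
- catch_a_pad (a point): Middle of the outer face of catch_a's grip pad: 28 mm wide (along the cassette's y), 35 mm high, 81 mm above the cassette's underside (93 mm above the bench when docked). The two outer faces are 57 mm apart at rest and 43 mm fully pinched, along the cassette's x axis; the tabs' tops are 98 mm above the underside.
- catch_b_pad (a point): The same point on catch_b.
- spare: The spare cassette, of the same shape, about 57 x 84 x 98 mm over all, standing loose on the bench about 135 mm from the well on the dock's +y side. Leave it. Origin: centre of its underside.
- beaker_small: Small glass beaker, 54 mm across, 70 mm high, about 135 mm from the well on the dock's -y side. Origin: centre of its underside.
- dropper: Small amber dropper bottle, 32 mm across, 75 mm high, beside the pedal on the dock's +y side. Origin: centre of its underside.
- dish: Closed clear dish, 60 mm across, 15 mm high, beside the pedal on the dock's -y side. Origin: centre of its underside.
- beaker: Glass beaker, 72 mm across, 92 mm high, at the left of the bench. Origin: centre of its underside.
- slide_box: Blue slide box, 100 x 85 x 35 mm, on the right of the bench. Origin: centre of its underside.
- jar: White jar, 64 mm across, 85 mm high, on the right of the bench. Origin: centre of its underside.
Mind the look-alikes: they are no part of the job. Of the things that look like the dish, the smaller one is meant. What is shaped like the beaker_small but black is not meant.

How it is judged:
By the outcome, as a careful person would: the job done as asked, in the order asked, and still so for the second after the job is handed in, while the arm keeps its last pose, push and grip.
It also fails if it takes over 50 s, if anything falls off the work surface, if the arm or the gripper's body presses on something with over 40 N, if the wrist force passes 120 N, or if a joint passes its speed limit or range.

ROBOT

A 6-joint arm with a two-finger parallel gripper is mounted at the origin on the work surface. World frame = base frame: x ahead of the robot, y to its left, z up, the work surface at z = 0. Lengths are in m, angles in rad, forces in N, time in s.
With the tool pointing down it reaches from about 0.35 to 0.775 m from the base axis. Payload 5.5 kg.
Tool frame: the origin (TCP) lies at the very end of the fingers, on their centre line; the grasp point (between the pads) lies 19 mm behind it; z points along the fingers, y is the direction in which the jaws open and shut (so a half turn about z gives the same grasp; the last joint's range is limited). The gripper opens to 85 mm and grips with 20 to 120 N. Pads are 22 mm wide; open, the fingers measure 114 mm over their backs; the gripper's body (76 mm by 85 mm) begins 54 mm behind the grasp point. The pads swing forward as they close: fully open they stand 13 mm farther back than shut.
Start: joints at [-1.351, 0.313, 0.046, 1.304, 0, 1.431], TCP at [0.202, -0.538, 0.231] pointing down, gripper open.
Joint ranges: [-2.76, 2.76], [-0.86, 1.69], [-1.03, 1.26], [-2.2, 2.34], [-1.47, 1.5], [-3.14, 3.14]. Speed limits (rad/s): [2.57, 2.57, 3.14, 3.14, 3.14, 3.14].

INTERFACE

Orientations are given as a unit quaternion [w, x, y, z].
In Python, from workcell import get_state, read_camera, hand_in, find_in, silhouettes gives the robot as it stands. The module is installed in compiled form; this text tells all that it offers.
- The arm moves only by the tool send_rows, never from a script. Its argument "deltas" is a list that holds one entry, the list of rows, each a list of 6 numbers: the shift along the world's x, y, z in cm, then the turn, a rotation vector about the world's x, y, z in degrees. In form: [[[dx, dy, dz, wx, wy, wz], ...]]. A call has 1 to 12 rows; each row is the pose to reach, as a shift and turn from the pose commanded when the call began; what a row does not reach only later rows make up. A row lasts 1/10 s, in which the tool goes at most 50 mm and 8.59 degrees, less where a joint would pass 70% of its speed; a pose out of reach is approached as far as the arm can. A call with a gripper value outside its range is refused whole. "jaw" is the opening, from -1 (shut) to 1 (fully open), so that 0 is half open, set as the call begins (left out, the last holds). The fingers move at their own pace and stop on an object; "force" is the grip in N (left out, the last holds). Time passes only in rows, so rows that repeat a pose let the fingers close. It gives the time, the measured TCP pose, the force and the opening at its end, in the units of the state.
- get_state(): the state, without advancing time (a new reading comes with each control period).
- read_camera(name): name is "scene" or "top" or "wrist"; returns a dict with "img" (384x512x3 uint8, red, green, blue), "z_map" (384x512 float32, m along the optical axis (not along the pixel's ray), 0 where there is no reading), "vfov" (degrees; the focal length in pixels is half the picture's height over the tangent of half this angle, whatever the lens; pixels are square), "cx", "cy" (the principal point, pixels), "R" (3x3) and "t" (3): a world point X has camera coordinates R X + t; the wrist camera has in their place "hand_eye" (4x4, takes a point from camera to tool coordinates, whose origin is the TCP and whose axes are the flange's). Camera axes: x right, y down, z forward; pixel columns grow to the right and rows downward; lengths in m; the calibration is good to about 2 mm. The wrist camera is an equidistant fisheye: a pixel r from the principal point sees the ray r / f radians off the axis. A picture is of the moment at which its call begins: read the wrist's pose just before it.
- hand_in(): hands the job in, once; it reports no verdict.
Trained networks look in a picture, given as the dict that the camera call returned (one of the last four; its "shot" number tells which), for a name from the list of things; names that differ only in an ending like _2 or _b are one class to them, and where a whole thing is asked for, a point or a joint stands for the part that bears it (a point fixed in the world has none). Each returns a list of dicts, best first, with "conf" (0 to 1); they miss things now and then, are a little off and sometimes report something else, mostly with a low value. They report only what shows in the picture. A call takes as long as a camera call. They do not tell look-alikes from the thing itself.
- find_in(picture, thing): "box" ([centre column, centre row, width, height] in pixels, round what is visible of it).
- silhouettes(picture, thing): "mask" (384x512 bool, what is visible of it) and "box" ([centre column, centre row, width, height] in pixels, round what is visible of it).
The state is a dict: "clock": time; "joint_pos": joint angles; "qvel": joint speeds; "tau": joint torques, N m; "tcp_pos": TCP position; "orientation": TCP orientation; "wrist_force": force on the tool from outside, world axes, zero at the start; "ft_torque": the same for the moment, N m; "finger_gap": finger opening in m.
Only numpy, scipy, OpenCV 4.12 (cv2) and the standard library are available. Lean on these libraries where they do the work, as an engineer would, in place of code of your own. Each camera call takes 0.05 s, during which the arm holds its last target.

## Working session

There is one attempt and no reset: what is moved stays moved. The work goes in short steps, Python scripts to look and compute and a tool call to move; the robot and the scene stay as the last step left them, time stands still between calls to the robot, and variables do not carry over. Pictures are saved under pics/ and viewed, and the job is handed in when it is done.

Besides the shell and the picture viewer there is one more tool, called after ">>>" by a JSON object that holds its "api" and its "payload", one argument or row to a line. send_rows: Moves the arm, as the interface text tells. Its arguments: {"type":"object","properties":{"deltas":{"type":"array","items":{"type":"array","items":{"type":"array","items":{"type":"number"}}}},"jaw":{"type":"number"},"force":{"type":"number"}},"required":["deltas"]}

```bash
mkdir -p pics; cat > h.py <<'E'
import numpy as np,cv2
from workcell import *
def f_of(p): return p["img"].shape[0]/2/np.tan(np.radians(p["vfov"])/2)
def save(p,n,crop=None,s=1.5):
    im=p["img"][:,:,::-1]
    if crop: im=im[crop[1]:crop[3],crop[0]:crop[2]]
    cv2.imwrite("pics/"+n,cv2.resize(im,None,fx=s,fy=s,interpolation=cv2.INTER_CUBIC))
def world(p):
    f=f_of(p);z=p["z_map"];v,u=np.mgrid[:384,:512]
    c=np.stack([(u-p["cx"])/f*z,(v-p["cy"])/f*z,z],-1)
    w=(c-np.array(p["t"]))@np.array(p["R"])
    w[z==0]=np.nan
    return w
def proj(p,X):
    c=np.array(X)@np.array(p["R"]).T+p["t"];f=f_of(p)
    return np.stack([c[...,0]/c[...,2]*f+p["cx"],c[...,1]/c[...,2]*f+p["cy"]],-1)
E
python3 - <<'E'
from h import *
s=get_state();print({k:np.round(v,3) for k,v in s.items()})
for n in("scene","top"):
    p=read_camera(n);save(p,n+"0.png");np.save(n+"0.npy",p,allow_pickle=True)
    print(n,p["vfov"],p["cx"],p["cy"],np.round(p["R"],3).tolist(),p["t"],p["shot"])
    for t in["dock","pedal_pad","keeper","cassette","catch_a_pad","spare","beaker_small","dropper","dish"]:
        print(t,[(np.round(d["box"]).tolist(),round(d["conf"],2)) for d in find_in(p,t)][:4])
E
```

```text
{'clock': np.float64(0.0), 'joint_pos': array([-1.351,  0.314,  0.045,  1.304,  0.   ,  1.431]), 'qvel': array([ 0.002,  0.001,  0.   , -0.001, -0.001, -0.   ]), 'tau': array([-2.0000e-03, -4.8063e+01,  2.9853e+01,  1.9000e-02, -0.0000e+00,
       -0.0000e+00]), 'tcp_pos': array([ 0.202, -0.538,  0.23 ]), 'orientation': array([-0.001,  0.984,  0.179, -0.   ]), 'wrist_force': array([-1.052, -0.313,  0.784]), 'ft_torque': array([ 0.035, -0.051,  0.02 ]), 'finger_gap': np.float64(0.085)}
scene 43.36828493538671 260.33045071278855 187.7299933286239 [[0.672, 0.741, -0.009], [0.575, -0.529, -0.624], [-0.467, 0.414, -0.782]] [-0.35953944 -0.28039943  1.67459355] 1
dock [([258.0, 238.0, 110.0, 94.0], 0.68)]
pedal_pad [([230.0, 208.0, 26.0, 27.0], 0.79)]
keeper [([243.0, 220.0, 22.0, 23.0], 0.53)]
cassette [([146.0, 304.0, 40.0, 42.0], 0.75), ([254.0, 222.0, 27.0, 36.0], 0.65)]
catch_a_pad [([247.0, 210.0, 4.0, 10.0], 0.54)]
spare [([291.0, 193.0, 27.0, 40.0], 0.71)]
beaker_small [([216.0, 262.0, 22.0, 32.0], 0.75), ([233.0, 289.0, 20.0, 26.0], 0.66)]
dropper [([262.0, 184.0, 12.0, 23.0], 0.63), ([190.0, 240.0, 25.0, 18.0], 0.56)]
dish [([180.0, 208.0, 28.0, 25.0], 0.74), ([191.0, 240.0, 22.0, 18.0], 0.71)]
top 54.23590137731585 261.0434258149863 184.70138315779528 [[0.023, -1.0, -0.007], [-0.997, -0.022, -0.079], [0.079, 0.008, -0.997]] [-0.02628816  0.57332228  1.17053564] 2
dock [([290.0, 168.0, 51.0, 92.0], 0.59)]
pedal_pad [([290.0, 201.0, 16.0, 22.0], 0.54)]
keeper [([288.0, 185.0, 23.0, 16.0], 0.7)]
cassette [([288.0, 167.0, 28.0, 19.0], 0.84)]
catch_a_pad [([290.0, 178.0, 9.0, 5.0], 0.41)]
spare [([242.0, 178.0, 34.0, 25.0], 0.71)]
beaker_small [([333.0, 165.0, 22.0, 20.0], 0.73), ([342.0, 137.0, 18.0, 26.0], 0.65)]
dropper []
dish [([334.0, 205.0, 20.0, 22.0], 0.69), ([321.0, 238.0, 24.0, 24.0], 0.61)]
```

View pics/scene0.png

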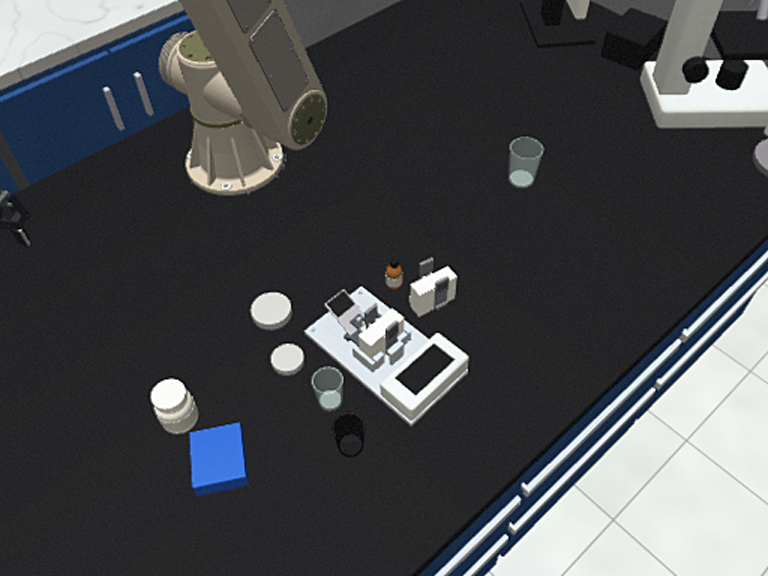

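View pics/top0.png

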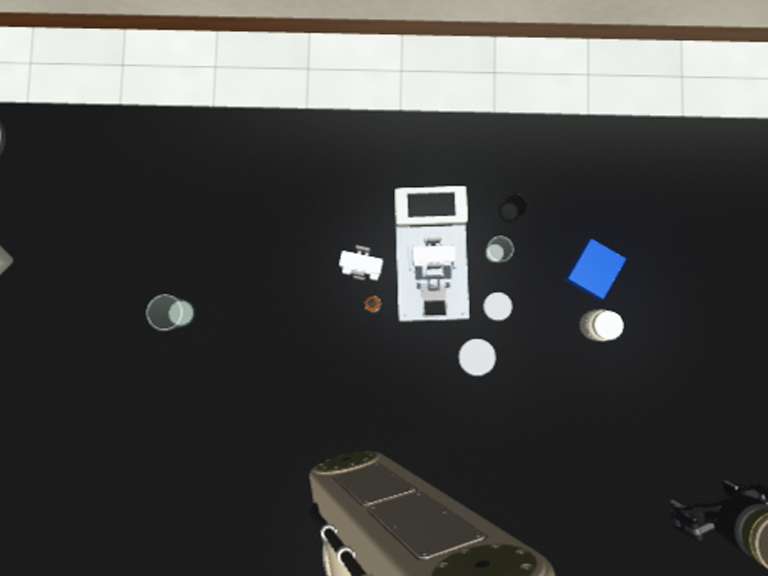

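```bash
python3 - <<'E'
from h import *
for n,c in(("top",(210,100,370,260)),("scene",(150,150,330,310))):
    p=np.load(n+"0.npy",allow_pickle=True).item()
    save(p,n+"0c.png",c,4.4 if n=="scene" else 4)
    w=world(p)
    if n=="top":
        for u,v in[(288,167),(290,201),(290,178),(290,205),(250,240),(288,135),(290,145)]:
            print(u,v,np.round(w[v,u],3))
E
```

```text
288 167 [ 0.625 -0.095  0.076]
290 201 [ 0.523 -0.105  0.046]
290 178 [ 0.592 -0.101  0.078]
290 205 [ 0.511 -0.105  0.048]
250 240 [0.397 0.018 0.001]
288 135 [ 0.729 -0.094  0.057]
290 145 [ 0.697 -0.101  0.057]
```

View pics/top0c.png

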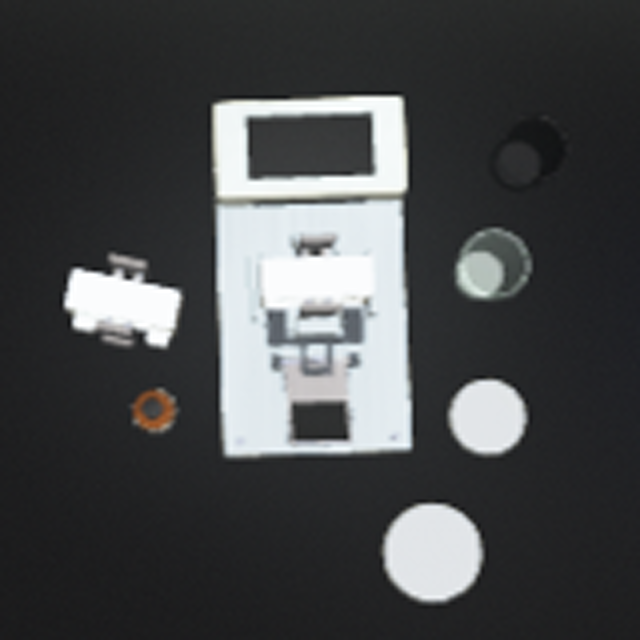

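View pics/scene0c.png

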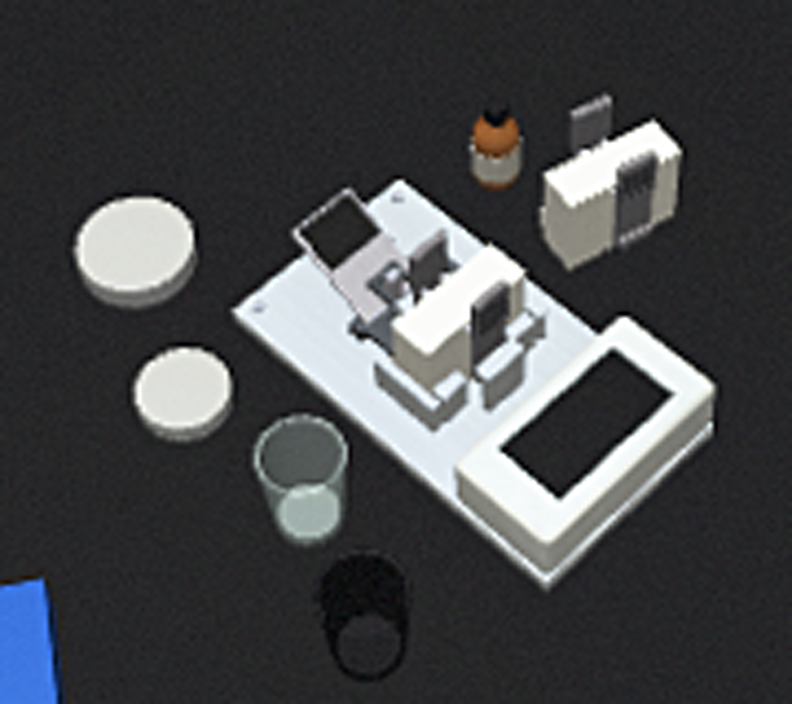

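The docked cassette is at scene (254,222) / top (288,167), between the dock's guides and ahead of the pedal. The look-alike at scene (291,193) / top (242,178) stands loose beside the dock, so that is the spare. The crops confirm both. Next I fit the dock's pose.

```bash
python3 - <<'E'
from h import *
def fit(P,name):
    r=cv2.minAreaRect((P[:,:2]*1000).astype(np.float32));print(name,len(P),np.round(r[0],1),np.round(r[1],1),round(r[2],2))
for n in("top","scene"):
    p=np.load(n+"0.npy",allow_pickle=True).item();w=world(p);img=p["img"].astype(int)
    x,y,z=w[...,0],w[...,1],w[...,2]
    reg=(x>.44)&(x<.82)&(y>-.2)&(y<0.0)
    b=img.min(-1)
    m=reg&(z>.006)&(z<.018)&(b>90)
    fit(w[m],n+" base")
    print("base z",np.median(z[m]))
    hz=reg&(z>.05)&(z<.064)&(x>.655)
    fit(w[hz],n+" housing")
    print(np.median(z[hz]))
    cb=reg&(z>.068)&(z<.09)&(b>120)
    fit(w[cb],n+" body top");print(np.median(z[cb]), w[cb][:,:2].mean(0))
    ct=reg&(z>.088)&(x<.66); print("tabs",[ (np.round(q,3).tolist()) for q in w[ct]][:40])
    pd=reg&(z>.02)&(x<.56); q=w[pd]; print("pedal",np.round([q.min(0),q.max(0),q.mean(0)],3))
E
```

```text
top base 1814 [ 587.9 -107.8] [303.7 165.8] 3.52
base z 0.011368103872026462
top housing 1153 [710.7 -93.3] [108.  147.5] 1.3
0.0577820146317036
top body top 293 [617.3 -99.1] [50.9 82.3] 1.05
0.07906458998608318 [ 0.62000079 -0.0989379 ]
tabs [[0.647, -0.089, 0.114], [0.648, -0.092, 0.11], [0.649, -0.095, 0.107], [0.648, -0.098, 0.109], [0.648, -0.101, 0.109], [0.648, -0.104, 0.112], [0.649, -0.107, 0.106], [0.649, -0.11, 0.109], [0.645, -0.083, 0.108], [0.645, -0.086, 0.112], [0.645, -0.089, 0.112], [0.645, -0.092, 0.109], [0.645, -0.095, 0.111], [0.645, -0.098, 0.109], [0.645, -0.101, 0.112], [0.646, -0.104, 0.108], [0.645, -0.107, 0.111], [0.646, -0.11, 0.109], [0.644, -0.084, 0.096], [0.642, -0.086, 0.111], [0.642, -0.089, 0.107], [0.642, -0.092, 0.111], [0.642, -0.095, 0.109], [0.642, -0.098, 0.112], [0.643, -0.101, 0.105], [0.643, -0.104, 0.108], [0.643, -0.107, 0.105], [0.641, -0.084, 0.092], [0.642, -0.09, 0.09], [0.598, -0.102, 0.108], [0.598, -0.105, 0.11], [0.598, -0.108, 0.107], [0.598, -0.111, 0.109], [0.595, -0.087, 0.107], [0.594, -0.09, 0.108], [0.594, -0.093, 0.111]
[... 754 characters left out ...]
 0.106], [0.596, -0.091, 0.104], [0.595, -0.086, 0.098], [0.593, -0.105, 0.11], [0.595, -0.104, 0.11], [0.597, -0.102, 0.111], [0.598, -0.1, 0.11], [0.594, -0.093, 0.1], [0.597, -0.091, 0.101], [0.594, -0.086, 0.094], [0.592, -0.111, 0.11], [0.594, -0.109, 0.11], [0.596, -0.108, 0.11], [0.596, -0.105, 0.108], [0.597, -0.102, 0.107], [0.598, -0.099, 0.104], [0.597, -0.096, 0.101], [0.596, -0.091, 0.095], [0.596, -0.088, 0.092], [0.595, -0.114, 0.11], [0.597, -0.112, 0.111], [0.595, -0.107, 0.104], [0.595, -0.104, 0.101], [0.598, -0.103, 0.104], [0.595, -0.097, 0.096], [0.596, -0.094, 0.094], [0.595, -0.091, 0.089]]
pedal [[ 0.44  -0.199  0.02 ]
 [ 0.56  -0.035  0.057]
 [ 0.522 -0.108  0.039]]
```

```bash
python3 - <<'E'
from h import *
p=np.load("top0.npy",allow_pickle=True).item();w=world(p);g=p["img"].min(-1).astype(float)
f=f_of(p);R=np.array(p["R"]);t=np.array(p["t"]);C=-R.T@t
def onpl(u,v,z):
    d=R.T@np.array([(u-p["cx"])/f,(v-p["cy"])/f,1]);return C+d*(z-C[2])/d[2]
def cross(a,i0):  # subpixel crossing at half level from dark to bright
    return i0
def edges(rows,lo,hi,rev):
    out=[]
    for v in rows:
        prof=g[v,lo:hi]; 
        if rev: prof=prof[::-1]
        th=(prof.max()+prof.min())/2;k=int(np.argmax(prof>th));s=k-1+(th-prof[k-1])/(prof[k]-prof[k-1])
        out.append((hi-1-s if rev else lo+s,v))
    return out
def lin(pts,z):
    P=np.array([onpl(u,v,z)[:2] for u,v in pts]);vx,vy,x0,y0=cv2.fitLine(P.astype(np.float32),cv2.DIST_HUBER,0,1e-4,1e-4).ravel()
    a=np.degrees(np.arctan2(vy,vx));return P,a,x0,y0
for nm,pts,z in(("L",edges(range(155,212),256,275,False),.012),("R",edges(range(155,210),303,325,True),.012),("HL",edges(range(127,147),255,272,False),.058),("HR",edges(range(128,146),304,320,True),.058)):
    P,a,x0,y0=lin(pts,z);print(nm,round(a,2),round(x0,4),round(y0,4))
pts=[]
for u in range(270,310):
    prof=g[205:222,u][::-1];th=(prof.max()+prof.min())/2;k=int(np.argmax(prof>th));s=k-1+(th-prof[k-1])/(prof[k]-prof[k-1]);pts.append((u,221-s))
P,a,x0,y0=lin(pts,.012);print("near",a,x0,y0)
pts=[]
for u in range(267,308):
    prof=g[118:132,u];th=(prof.max()+prof.min())/2;k=int(np.argmax(prof>th));s=k-1+(th-prof[k-1])/(prof[k]-prof[k-1]);pts.append((u,118+s))
P,a,x0,y0=lin(pts,.058);print("far",a,x0,y0)
for n in("top","scene"):
    p=np.load(n+"0.npy",allow_pickle=True).item();w=world(p);x,y,z=w[...,0],w[...,1],w[...,2]
    for lo,hi in((.58,.61),(.63,.66)):
        m=(x>lo)&(x<hi)&(z>.103)&(z<.118)&(y<-.05)&(y>-.15);q=w[m]
        print(n,"tab",len(q),q.mean(0),q.min(0),q.max(0))
E
```

```text
L 3.07 0.5805 -0.0237
R 0.0 0.0 0.0
HL 3.62 0.7283 -0.0158
HR 4.38 0.7296 -0.1655
near -87.10195 0.48603356 -0.09385538
far -86.68858 0.7629839 -0.094951525
top tab 24 [ 0.59398701 -0.10141259  0.10863204] [ 0.59114615 -0.11405191  0.10424767] [ 0.59802025 -0.08706482  0.11408688]
top tab 26 [ 0.64523589 -0.09745251  0.10944264] [ 0.64181326 -0.10987603  0.10510088] [ 0.64889994 -0.08328158  0.11352638]
scene tab 34 [ 0.59523387 -0.10092769  0.1079598 ] [ 0.59037599 -0.11531079  0.10363539] [ 0.59878008 -0.08531044  0.11341592]
scene tab 32 [ 0.64573111 -0.09649324  0.10873856] [ 0.6390425 -0.111402   0.1039819] [ 0.64964112 -0.08343676  0.11299997]<stdin>:13: RuntimeWarning: divide by zero encountered in scalar divide
<stdin>:5: RuntimeWarning: invalid value encountered in divide
```

>>> {"api": "send_rows", "payload": {
  "deltas": [
    [[2.5,3.6,0,0,0,6],[5,7.2,0,0,0,12],[7.5,10.8,0,0,0,18],[10,14.4,0,0,0,24],[12.5,18,-0.5,0,0,30],[15,21.6,-1,0,0,36],[17.5,25.2,-2,0,0,42],[20,28.8,-3,0,0,48],[22.5,32.4,-4,0,0,54],[25,36,-5,0,0,60],[27.5,39.6,-6,0,0,66],[30.1,43.3,-7,0,0,72.8]]
  ],
  "jaw": -1,
  "force": 40
}}

```text
clock: 2.2
tcp_pos: [0.5043, -0.1037, 0.1612]
orientation: [0.0, 0.684, 0.729, 0.0]
wrist_force: [0.9, -0.0, 0.3]
finger_gap: -0.0002
```

>>> {"api": "send_rows", "payload": {
  "deltas": [
    [[0,0,0,0,0,0],[0,0,0,0,0,0]]
  ]
}}

```text
clock: 2.4
tcp_pos: [0.5036, -0.1041, 0.161]
orientation: [-0.0, 0.685, 0.729, -0.0]
wrist_force: [-0.9, 0.1, 0.6]
finger_gap: 0.0001
```

```bash
python3 - <<'E'
from h import *
s=get_state();print({k:np.round(v,3).tolist() for k,v in s.items()})
for n in("scene","wrist"):
    p=read_camera(n);save(p,n+"1.png",None if n=="wrist" else (150,120,330,280),1.5 if n=="wrist" else 4);np.save(n+"1.npy",p,allow_pickle=True)
    if n=="wrist":print(p["vfov"],p["cx"],p["cy"],np.round(p["hand_eye"],3).tolist())
E
```

```text
{'clock': 2.4, 'joint_pos': [-0.36, 0.23, -0.241, 1.1, -0.0, 1.149], 'qvel': [-0.046, -0.017, -0.002, 0.004, -0.003, 0.002], 'tau': [1.22, -41.399, 28.398, -0.09, 0.096, -0.015], 'tcp_pos': [0.504, -0.104, 0.161], 'orientation': [-0.0, 0.685, 0.729, -0.0], 'wrist_force': [-0.94, 0.119, 0.603], 'ft_torque': [-0.03, 0.01, 0.0], 'finger_gap': 0.0}
65.70646984690485 257.29788009083404 189.77954576857877 [[-0.001, -0.947, -0.322, 0.083], [1.0, -0.001, 0.0, -0.0], [-0.001, -0.322, 0.947, -0.144], [0.0, 0.0, 0.0, 1.0]]
```

View pics/scene1.png

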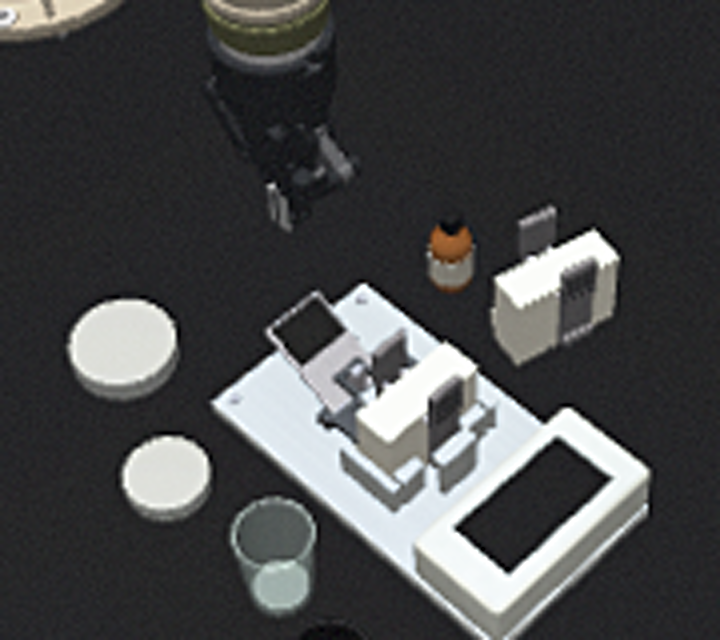

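View pics/wrist1.png

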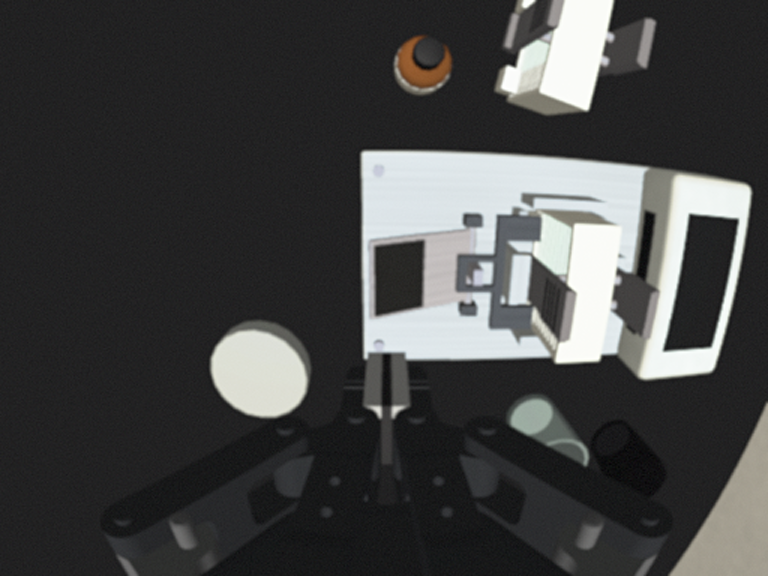

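The wrist view shows the docked cassette at about (575,285) and the pedal pad at about (398,275), both clear of the fingers. I'll measure the pad and the tabs from this view.

```bash
cat >> h.py <<'E'
from scipy.spatial.transform import Rotation as Ro
def wworld(p,s):
    f=f_of(p);v,u=np.mgrid[:384,:512];a=u-p["cx"];b=v-p["cy"];r=np.hypot(a,b)+1e-9;th=r/f
    z=p["z_map"];k=z*np.tan(th)/r
    c=np.stack([a*k,b*k,z],-1);H=np.array(p["hand_eye"]);tl=c@H[:3,:3].T+H[:3,3]
    q=s["orientation"];Rw=Ro.from_quat([q[1],q[2],q[3],q[0]]).as_matrix()
    w=tl@Rw.T+s["tcp_pos"];w[z==0]=np.nan;return w
E
python3 - <<'E'
from h import *
s=get_state();p=np.load("wrist1.npy",allow_pickle=True).item()
w=wworld(p,s);x,y,z=w[...,0],w[...,1],w[...,2];g=p["img"].astype(int)
for u,v in((250,110),(265,184),(248,165),(282,165),(355,215),(375,185)):print(u,v,np.round(w[v,u],4))
m=np.zeros((384,512),bool);m[160:206,250:280]=1;m&=(g.max(-1)<45)&(z>.02);q=w[m];print("pad",len(q),q.min(0),q.max(0),q.mean(0))
m=(x>.48)&(x<.58)&(abs(y+.105)<.035)&(z>.024)&(z<.07);q=w[m];print("pedal",q.min(0),q.max(0))
O=np.array([.619,-.098]);e=np.array([np.cos(np.radians(3.4)),np.sin(np.radians(3.4))]);n=np.array([-e[1],e[0]])
for lo,hi in((.58,.605),(.635,.655)):
    m=(x>lo)&(x<hi)&(z>.09)&(z<.118)&(abs(y+.1)<.04);q=w[m];d=(q[:,:2]-O)@np.stack([e,n],1)
    print("tab",len(q),q.mean(0),"dock",np.percentile(d,[2,50,98],axis=0).round(4).tolist())
m=(x>.59)&(x<.66)&(z>.075)&(z<.085);q=w[m];r=cv2.minAreaRect((q[:,:2]*1000).astype(np.float32));print(r)
m=(x>.66)&(z>.055)&(z<.061)&(y>-.2)&(y<.0);q=w[m];r=cv2.minAreaRect((q[:,:2]*1000).astype(np.float32));print(r)
m=(x>.45)&(x<.66)&(z>.008)&(z<.016)&(y>-.2)&(y<.0);q=w[m];r=cv2.minAreaRect((q[:,:2]*1000).astype(np.float32));print(r)
E
```

```text
250 110 [ 0.4921 -0.0407  0.0152]
265 184 [ 0.5098 -0.1042  0.0486]
248 165 [ 0.4936 -0.0858  0.0552]
282 165 [ 0.5245 -0.0876  0.0407]
355 215 [ 0.608  -0.1391  0.0284]
375 185 [ 0.6023 -0.0905  0.077 ]
pad 1211 [ 0.49623622 -0.12525966  0.04052795] [ 0.52454147 -0.08408496  0.05698951] [ 0.5099247  -0.10421543  0.04899689]
pedal [ 0.49160334 -0.13997328  0.02400817] [ 0.5799987  -0.07005107  0.05758695]
tab 656 [ 0.59186969 -0.09949759  0.10522302] dock [[-0.0292, -0.0143], [-0.0281, 0.0003], [-0.0225, 0.0131]]
tab 658 [ 0.64268224 -0.09651533  0.10401099] dock [[0.0217, -0.014], [0.023, 0.0003], [0.0284, 0.0126]]
((625.82763671875, -43.78627014160156), (200.18946838378906, 55.87482452392578), 80.29254913330078)
((724.5894165039062, -93.1015853881836), (78.64251708984375, 148.5552978515625), 3.4293107986450195)
((575.1411743164062, -101.85955047607422), (177.5105438232422, 150.42672729492188), 3.13118314743042)
```

>>> {"api": "send_rows", "payload": {
  "deltas": [
    [[0.3,0,-2,0,0,0],[0.3,0,-4.5,0,0,0],[0.3,0,-7,0,0,0],[0.3,0,-9,0,0,0],[0.3,0,-10,0,0,0],[0.3,0,-10.5,0,0,0],[0.3,0,-11,0,0,0],[0.3,0,-11.5,0,0,0],[0.3,0,-12,0,0,0],[0.3,0,-12.5,0,0,0],[0.3,0,-13,0,0,0],[0.3,0,-13.4,0,0,0]]
  ]
}}

```text
clock: 3.7
tcp_pos: [0.5066, -0.1056, 0.028]
orientation: [0.001, 0.686, 0.728, -0.0]
wrist_force: [-2.2, -0.1, 8.2]
finger_gap: 0.0002
```

>>> {"api": "send_rows", "payload": {
  "deltas": [
    [[0,0,-0.3,0,0,0],[0,0,-0.6,0,0,0],[0,0,-0.6,0,0,0]]
  ]
}}

```text
clock: 4.0
tcp_pos: [0.5057, -0.1056, 0.0218]
orientation: [0.0, 0.686, 0.728, -0.001]
wrist_force: [-3.8, -1.4, 7.5]
finger_gap: -0.0002
```

>>> {"api": "send_rows", "payload": {
  "deltas": [
    [[0,0,-0.2,0,0,0],[0,0,-0.3,0,0,0],[0,0,-0.3,0,0,0]]
  ]
}}

```text
clock: 4.3
tcp_pos: [0.5056, -0.1056, 0.019]
orientation: [-0.0, 0.686, 0.728, -0.001]
wrist_force: [-4.4, -0.9, 9.2]
finger_gap: -0.0001
```

>>> {"api": "send_rows", "payload": {
  "deltas": [
    [[0,0,-0.1,0,0,0],[0,0,-0.2,0,0,0],[0,0,-0.2,0,0,0]]
  ]
}}

```text
clock: 4.6
tcp_pos: [0.5056, -0.1056, 0.0179]
orientation: [0.0, 0.686, 0.728, -0.001]
wrist_force: [-7.5, -0.5, 15.7]
finger_gap: 0.0002
```

>>> {"api": "send_rows", "payload": {
  "deltas": [
    [[0,0,-0.15,0,0,0],[0,0,-0.15,0,0,0]]
  ]
}}

```text
clock: 4.8
tcp_pos: [0.5057, -0.1056, 0.0176]
orientation: [0.001, 0.686, 0.728, -0.001]
wrist_force: [-10.5, 0.7, 26.3]
finger_gap: -0.0001
```

```bash
python3 - <<'E'
from h import *
s=get_state();print(s["tcp_pos"],s["wrist_force"])
p=read_camera("scene");save(p,"scene2.png",(180,150,300,250),6)
p=read_camera("wrist");save(p,"wrist2.png")
E
```

```text
[ 0.50573152 -0.10562339  0.0176318 ] [-10.46442986   0.65258918  26.27881742]
```

View pics/scene2.png

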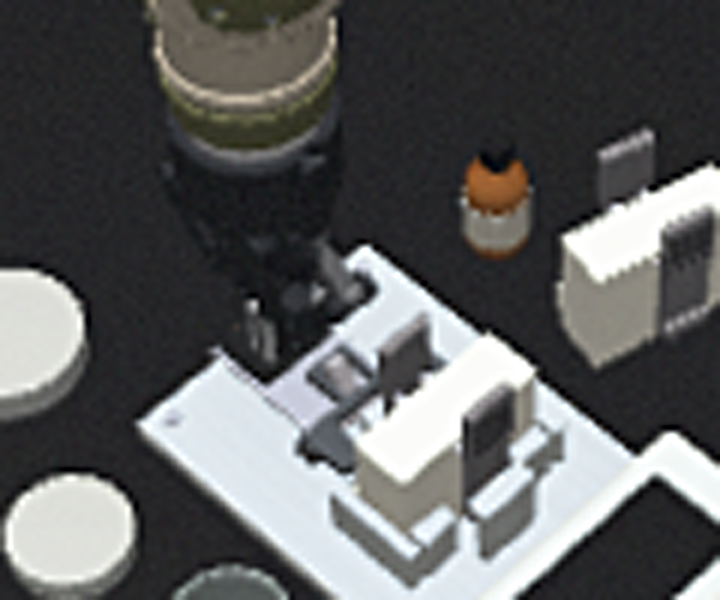

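View pics/wrist2.png

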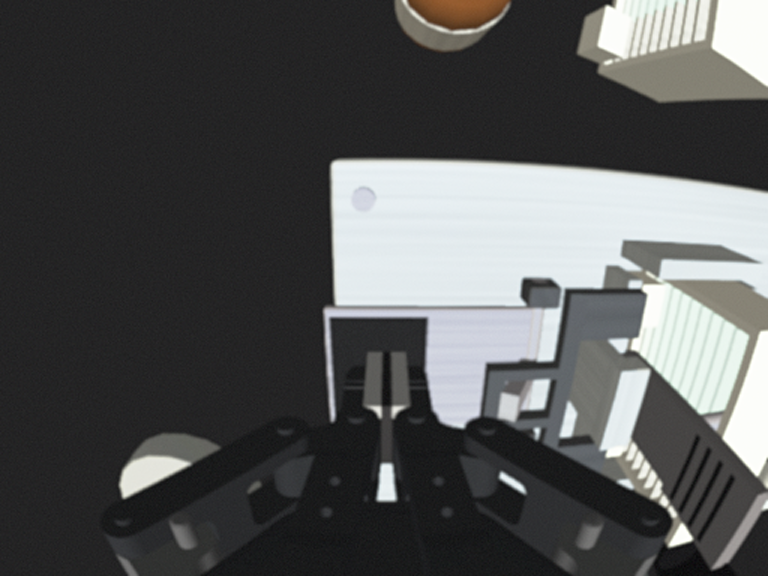

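The pedal plate lies flat under the fingertips. At 26 N the TCP no longer moves, at z = 0.0176, so this is the stop. The fork at wrist (600,300) has drawn back. I'll release the pedal and check the fork.

>>> {"api": "send_rows", "payload": {
  "deltas": [
    [[0,0,0,0,0,0],[0,0,0.5,0,0,0],[0,0,1.5,0,0,0],[0,0,2.5,0,0,0],[0,0,3.5,0,0,0],[0,0,5,0,0,0],[0,0,7.5,0,0,0],[0,0,10,0,0,0],[0,0,12.5,0,0,0],[0,0,15,0,0,0],[0,0,16.5,0,0,0],[0,0,16.5,0,0,0]]
  ]
}}

```text
clock: 6.1
tcp_pos: [0.5069, -0.1055, 0.1818]
orientation: [0.001, 0.686, 0.728, 0.0]
wrist_force: [0.4, 0.4, -0.1]
finger_gap: -0.0002
```

>>> {"api": "send_rows", "payload": {
  "deltas": [
    [[2,0.2,0,0,0,0],[4,0.4,0,0,0,0],[5,0.5,0,0,0,0],[5,0.5,0,0,0,0],[5,0.5,0,0,0,0]]
  ],
  "jaw": 1
}}

```text
clock: 6.6
tcp_pos: [0.5553, -0.0999, 0.1788]
orientation: [-0.001, 0.686, 0.728, -0.001]
wrist_force: [-0.1, 0.3, 0.7]
finger_gap: 0.0719
```

```bash
python3 - <<'E'
from h import *
s=get_state();print(s["tcp_pos"],s["orientation"],s["wrist_force"],s["finger_gap"])
p=read_camera("wrist");save(p,"wrist3.png")
w=wworld(p,s);np.save("w3.npy",w)
x,y,z=w[...,0],w[...,1],w[...,2]
O=np.array([.619,-.098]);e=np.array([np.cos(np.radians(3.4)),np.sin(np.radians(3.4))]);n=np.array([-e[1],e[0]])
D=(w[...,:2]-O)@np.stack([e,n],1)
for lo,hi in((-.04,-.015),(.015,.04)):
    m=(D[...,0]>lo)&(D[...,0]<hi)&(z>.09)&(z<.118)&(abs(D[...,1])<.03)
    print("tab",m.sum(),np.percentile(D[m],[2,50,98],axis=0).round(4).tolist(),z[m].max())
p=read_camera("scene");save(p,"scene3.png",(180,150,300,250),6)
E
```

```text
[ 0.55530645 -0.09994753  0.17875482] [-1.17327079e-03  6.85652158e-01  7.27928077e-01 -6.75470790e-04] [-0.10376739  0.26019638  0.70425252] 0.07186535026436752
tab 457 [[-0.0291, -0.0134], [-0.0269, 0.002], [-0.0226, 0.0141]] 0.11315288473368015
tab 531 [[0.0222, -0.0133], [0.0233, 0.0013], [0.0285, 0.0136]] 0.11306093765926925
```

View pics/wrist3.png

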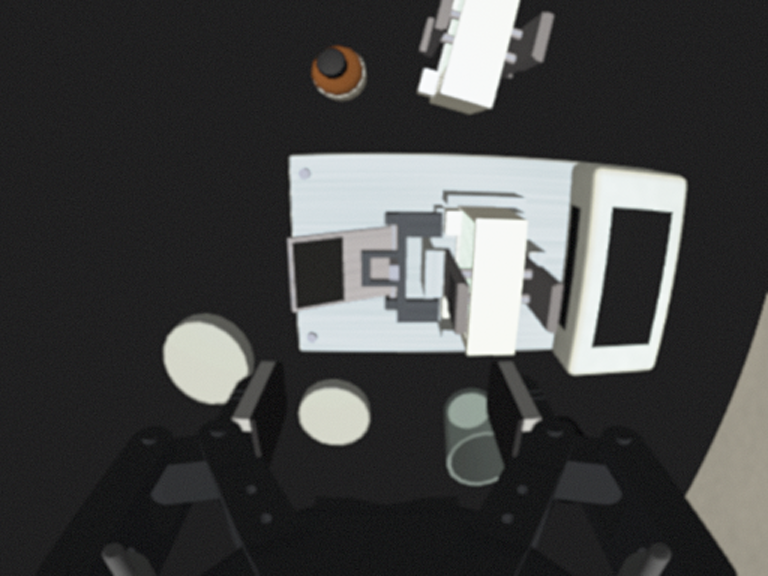

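View pics/scene3.png

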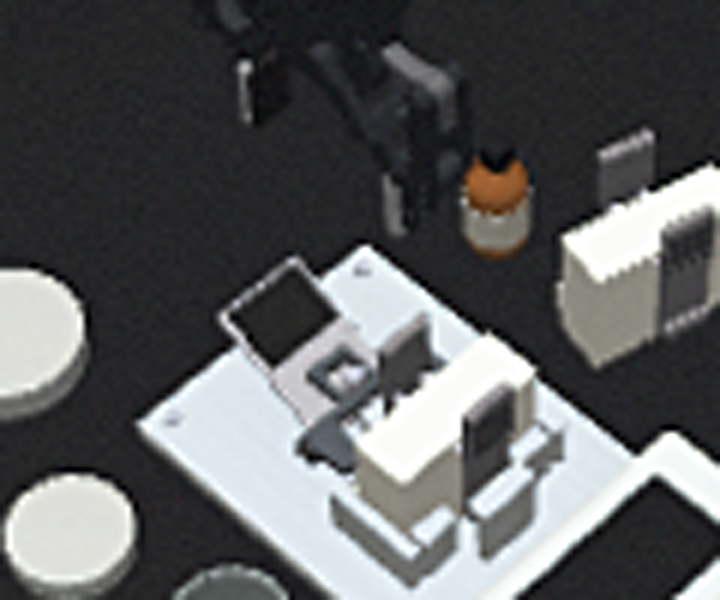

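The pedal has sprung back, and the fork's prongs at wrist (440,235) now stop short of the toe at (455,222), so the fork is clear. I'll move over the cassette.

>>> {"api": "send_rows", "payload": {
  "deltas": [
    [[2,0.1,0,0,0,0],[4,0.2,0,0,0,0],[5.5,0.2,0,0,0,0],[6.25,0.2,0,0,0,0],[6.25,0.2,-1.5,0,0,0],[6.25,0.2,-3,0,0,0],[6.25,0.2,-3.5,0,0,0],[6.25,0.2,-3.5,0,0,0],[6.25,0.2,-3.5,0,0,0]]
  ]
}}

```text
clock: 7.6
tcp_pos: [0.6189, -0.0984, 0.1455]
orientation: [0.0, 0.686, 0.728, 0.0]
wrist_force: [-0.2, 0.8, 0.8]
finger_gap: 0.0854
```

```bash
python3 - <<'E'
from h import *
s=get_state();print(s["tcp_pos"],s["orientation"],s["wrist_force"],s["finger_gap"])
p=read_camera("wrist");save(p,"wrist4.png")
w=wworld(p,s)
x,y,z=w[...,0],w[...,1],w[...,2]
q=s["orientation"];Rw=Ro.from_quat([q[1],q[2],q[3],q[0]]).as_matrix()
T=(w-s["tcp_pos"])@Rw   # tool coords
for lo,hi in((-.04,-.015),(.015,.04)):
    m=(T[...,1]>lo)&(T[...,1]<hi)&(z>.09)&(z<.118)&(abs(T[...,0])<.03)
    if m.sum():print("tab",m.sum(),np.percentile(T[m],[2,50,98],axis=0).round(4).tolist(),z[m].max())
E
```

```text
[ 0.6188532  -0.09836349  0.14548731] [2.42142564e-04 6.85798479e-01 7.27791435e-01 1.16485624e-04] [-0.21294051  0.79822698  0.82123943] 0.08541140893397949
tab 569 [[-0.0127, -0.0281, 0.0332], [0.0037, -0.0244, 0.0348], [0.0145, -0.022, 0.0546]] 0.11328874476972448
tab 542 [[-0.0129, 0.0225, 0.0332], [0.003, 0.025, 0.0349], [0.0142, 0.0286, 0.0542]] 0.11280502201797657
```

View pics/wrist4.png

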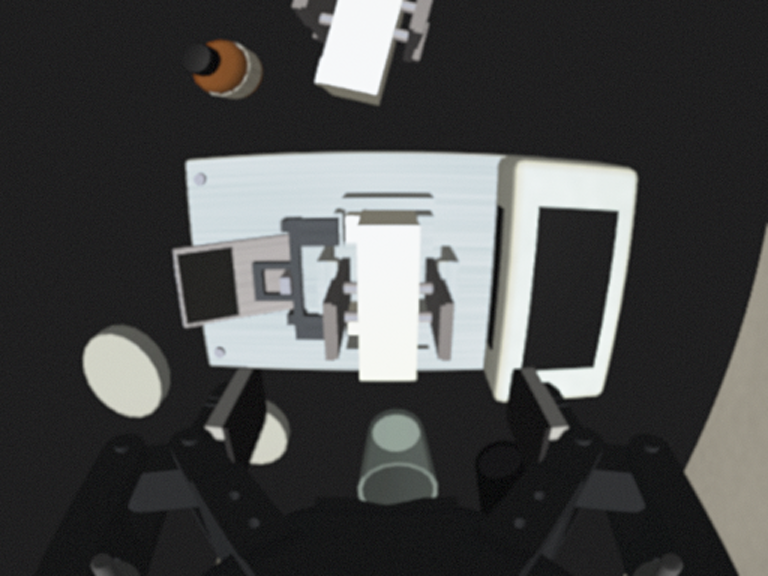

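The two tabs sit symmetrically between the open fingers: −28.1 and +28.6 mm across, and 0.9 mm off along the pad width. I'll descend and pinch.

>>> {"api": "send_rows", "payload": {
  "deltas": [
    [[0,0.05,-1.5,0,0,0],[0,0.05,-3,0,0,0],[0,0.05,-4.5,0,0,0],[0,0.05,-5.5,0,0,0],[0,0.05,-6.5,0,0,0],[0,0.05,-7.3,0,0,0],[0,0.05,-7.3,0,0,0],[0,0.05,-7.3,0,0,0]]
  ]
}}

```text
clock: 8.45
tcp_pos: [0.6191, -0.0978, 0.072]
orientation: [0.0, 0.686, 0.728, 0.0]
wrist_force: [-0.0, 0.0, 0.0]
finger_gap: 0.0852
```

>>> {"api": "send_rows", "payload": {
  "deltas": [
    [[0,0,0,0,0,0],[0,0,0,0,0,0],[0,0,0,0,0,0],[0,0,0,0,0,0],[0,0,0,0,0,0],[0,0,0,0,0,0]]
  ],
  "jaw": -1,
  "force": 40
}}

```text
clock: 9.05
tcp_pos: [0.6199, -0.098, 0.0738]
orientation: [0.001, 0.686, 0.728, 0.001]
wrist_force: [-1.5, -0.1, 9.0]
finger_gap: 0.0387
```

```bash
python3 - <<'E'
from h import *
s=get_state();print(s["tcp_pos"],s["wrist_force"],s["finger_gap"])
p=read_camera("scene");save(p,"scene5.png",(180,150,300,250),6)
p=read_camera("wrist");save(p,"wrist5.png")
E
```

```text
[ 0.61991162 -0.09799404  0.07379935] [-1.47398113 -0.08565089  9.01789816] 0.038721911384824434
```

View pics/scene5.png

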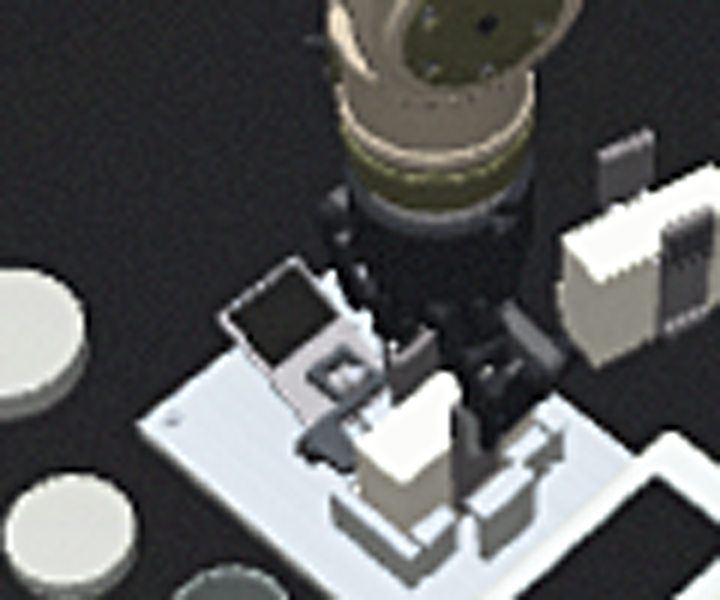

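View pics/wrist5.png

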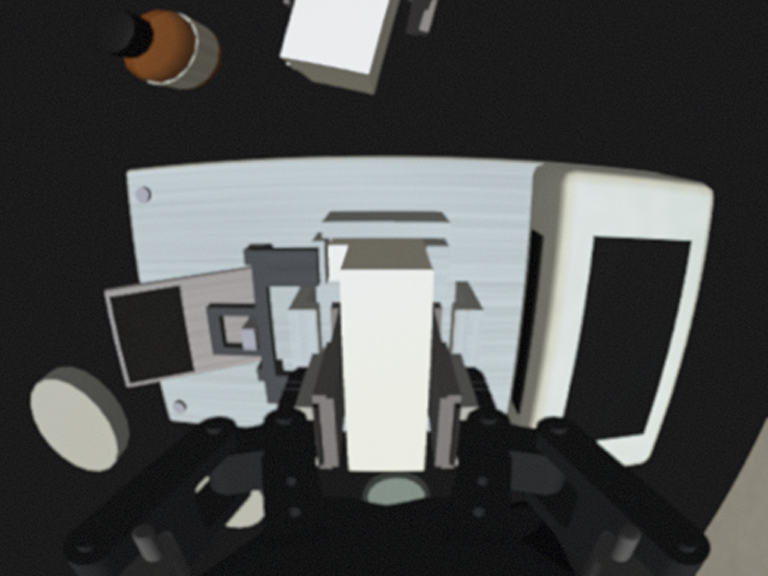

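Both catches are pinched: the gap reads 38.7 mm, below the nominal 43 mm fully in, so the grip is slightly over-squeezing them. I'll ease the grip and start a slow level lift.

>>> {"api": "send_rows", "payload": {
  "deltas": [
    [[0,0,0.1,0,0,0],[0,0,0.2,0,0,0],[0,0,0.2,0,0,0]]
  ],
  "force": 28
}}

```text
clock: 9.45
tcp_pos: [0.6189, -0.0977, 0.0739]
orientation: [0.0, 0.686, 0.728, -0.0]
wrist_force: [-0.1, -0.8, 1.7]
finger_gap: 0.0387
```

>>> {"api": "send_rows", "payload": {
  "deltas": [
    [[0,0,0.2,0,0,0],[0,0,0.4,0,0,0],[0,0,0.6,0,0,0],[0,0,0.8,0,0,0],[0,0,0.8,0,0,0]]
  ]
}}

```text
clock: 9.95
tcp_pos: [0.6189, -0.0977, 0.082]
orientation: [0.0, 0.686, 0.728, 0.0]
wrist_force: [-0.5, -0.1, -3.2]
finger_gap: 0.0387
```

```bash
python3 - <<'E'
from h import *
s=get_state();print(s["tcp_pos"],s["wrist_force"],s["finger_gap"])
p=read_camera("scene");save(p,"scene6.png",(180,150,300,250),6)
p=read_camera("wrist");save(p,"wrist6.png")
E
```

```text
[ 0.61892968 -0.09771846  0.08200152] [-0.48767592 -0.12920126 -3.2294134 ] 0.03867800195950865
```

View pics/scene6.png

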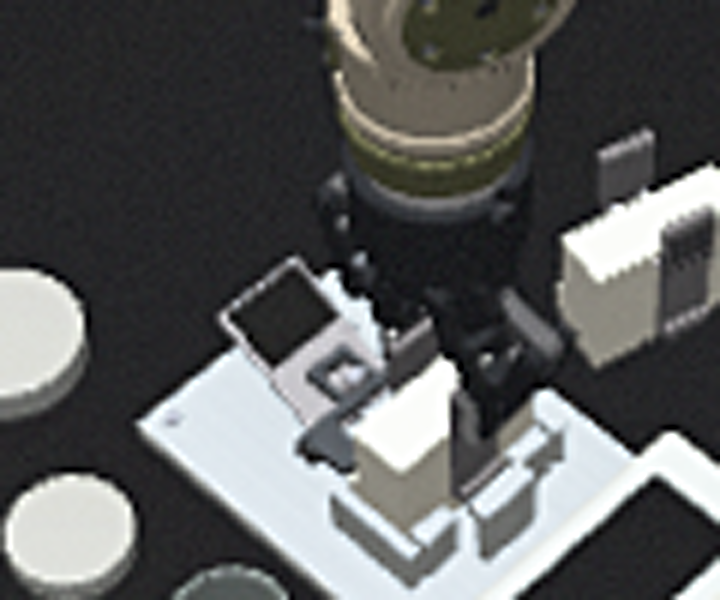

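View pics/wrist6.png

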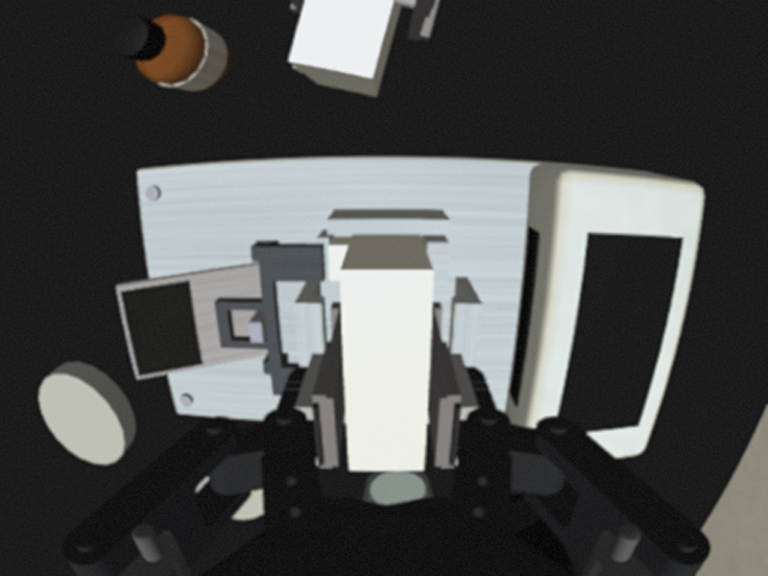

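The cassette is rising with the fingers: its position in the wrist view is unchanged and the load is 3.2 N, close to its 2.4 N weight. I'll carry on lifting.

>>> {"api": "send_rows", "payload": {
  "deltas": [
    [[0,0,0.5,0,0,0],[0,0,1,0,0,0],[0,0,1.5,0,0,0],[0,0,2,0,0,0],[0,0,2.7,0,0,0],[0,0,3.4,0,0,0],[0,0,4.2,0,0,0],[0,0,5,0,0,0],[0,0,6,0,0,0],[0,0,7,0,0,0],[0,0,8,0,0,0],[0,0,8.5,0,0,0]]
  ]
}}

```text
clock: 11.25
tcp_pos: [0.6195, -0.0979, 0.1685]
orientation: [0.001, 0.686, 0.728, 0.0]
wrist_force: [-0.1, 0.4, -2.1]
finger_gap: 0.039
```

>>> {"api": "send_rows", "payload": {
  "deltas": [
    [[0,0,1,0,0,0],[0,0,2,0,0,0],[0,0,3,0,0,0],[0,0,4,0,0,0],[0,0,5,0,0,0],[0,0,6,0,0,0],[0,0,6.5,0,0,0],[0,0,6.5,0,0,0],[0,0,6.5,0,0,0],[0,0,6.5,0,0,0],[0,0,6.5,0,0,0]]
  ]
}}

```text
clock: 12.35
tcp_pos: [0.6186, -0.0976, 0.2312]
orientation: [-0.0, 0.686, 0.728, -0.0]
wrist_force: [-0.4, 0.2, -2.7]
finger_gap: 0.0392
```

```bash
python3 - <<'E'
from h import *
s=get_state();print(s["clock"],s["tcp_pos"],s["orientation"],s["wrist_force"],s["finger_gap"])
p=read_camera("scene");save(p,"scene7.png",(150,90,330,270),4);w=world(p)
for d in silhouettes(p,"cassette"):
    q=w[d["mask"]];q=q[np.isfinite(q[:,2])];print(d["box"],round(d["conf"],2),np.percentile(q,[1,50,99],axis=0).round(3).tolist())
p=read_camera("wrist");save(p,"wrist7.png");w=wworld(p,s);z=w[...,2]
m=np.zeros(z.shape,bool);m[182:308,235:282]=1;m&=(p["img"].min(-1)>190);q=w[m];print("top z",np.percentile(q,[5,50,95],axis=0).round(3).tolist())
A=np.c_[q[:,:2],np.ones(len(q))];print("slope",np.linalg.lstsq(A,q[:,2],rcond=None)[0][:2])
E
```

```text
12.35 [ 0.61863163 -0.09764127  0.23115713] [-4.76671549e-04  6.85707065e-01  7.27877406e-01 -2.74512353e-04] [-0.36461278  0.20152615 -2.74422213] 0.03920113456291095
[250.0, 185.5, 35.7, 41.4] 0.95 [[0.599, -0.141, 0.172], [0.63, -0.112, 0.222], [0.643, -0.056, 0.267]]
top z [[nan, nan, nan], [nan, nan, nan], [nan, nan, nan]]
 ** On entry to DLASCL parameter number  4 had an illegal value
 ** On entry to DLASCL parameter number  4 had an illegal valueTraceback (most recent call last):
  File "<stdin>", line 8, in <module>
    x, resids, rank, s = _umath_linalg.lstsq(a, b, rcond,
                         ~~~~~~~~~~~~~~~~~~~^^^^^^^^^^^^^
                                             signature=signature)
                                             ^^^^^^^^^^^^^^^^^^^^
    raise LinAlgError("SVD did not converge in Linear Least Squares")
numpy.linalg.LinAlgError: SVD did not converge in Linear Least Squares
```

View pics/scene7.png

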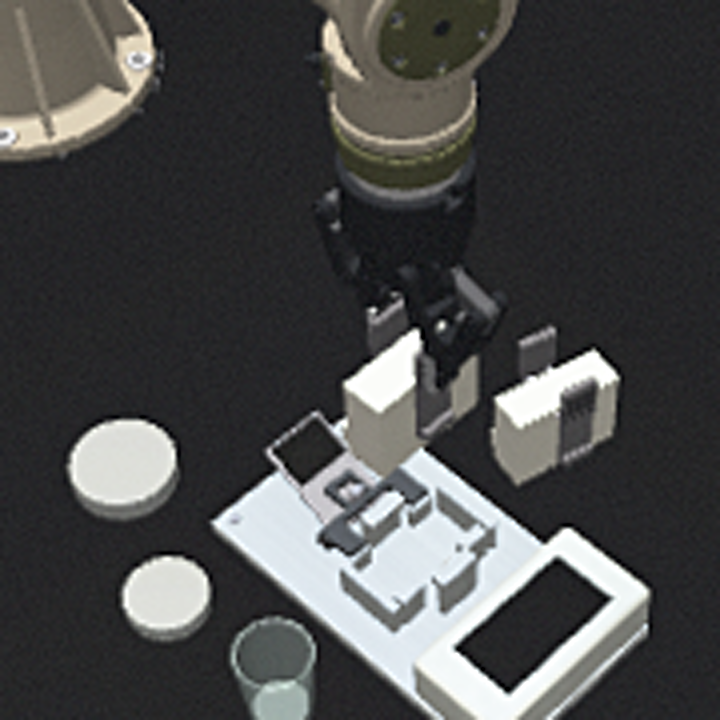

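View pics/wrist7.png

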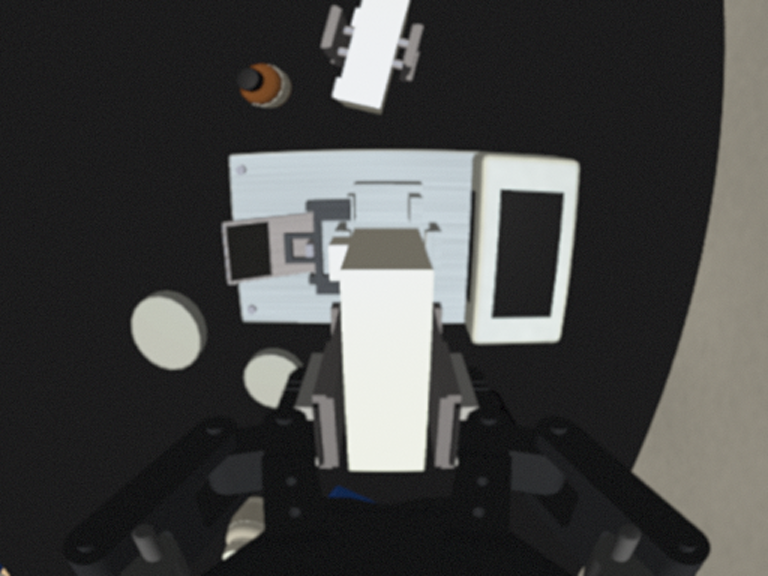

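The cassette hangs level at scene crop (410,400). Its place in the wrist view, (387,365), is the same as when it was docked, so it has neither tilted nor slipped. The lowest visible point is at about 0.17 m, the well is empty, and the neighbours stand where they were. I'm handing in.

```bash
python3 -c "
from workcell import *
s=get_state();print(s['clock'],s['tcp_pos'],s['wrist_force'],s['finger_gap']);print(hand_in())"
```

```text
12.5 [ 0.61882062 -0.09766131  0.23148243] [-0.21805442 -0.26326705 -3.09436061] 0.03856969669305084
the job is handed in; nothing more can be done
None
```

The docked cassette is out and held level by both pinched catches, with its underside about 17 cm above the bench. I handed the job in at 12.5 s; it reports no verdict.

- **Pedal and fork:** I pressed the pedal flat until it stopped moving, at 26 N with the TCP at z = 17.6 mm. After the pedal sprang back, the wrist view showed the fork's prongs clear of the toes.
- **Pinch and lift:** I closed on both catches at 40 N, eased the grip to 28 N, and lifted straight up.
- **Last checks:**
    - The lowest visible point was at about 0.17 m.
    - The wrist load was about 3 N, against a cassette weight of about 2.4 N.
    - The cassette's place in the wrist view was unchanged from docked to lifted, so no tilt or slip.
    - By eye, the spare and the other things near the dock had not moved.
- **What failed or disagreed:**
    - The finger gap read 38.6 to 39.2 mm, below the nominal 43 mm for fully pinched. I took this as slight over-squeeze.
    - The numeric check of the cassette top's level failed on missing depth readings, so "level" rests on the pictures and the unchanged tool orientation.

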